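Carousel stand: brake on, kickstand down, hold upright

ROBOT

A 7-joint arm with a two-finger parallel gripper is mounted at the origin on the work surface. World frame = base frame: x ahead of the robot, y to its left, z up, the work surface at z = 0. Lengths are in m, angles in rad, forces in N, time in s.
With the tool pointing down it reaches from about 0.4 to 0.85 m from the base axis. Payload 6.9 kg.
Tool frame: the origin (TCP) lies midway between the tips of the shut fingers; the grasp point (between the pads) lies behind it (ctrl.pinch_z is the z of the grasp point in the tool frame, in m); z points along the fingers, y is the direction in which the jaws open and shut (so a half turn about z gives the same grasp; the last joint's range is limited). The gripper opens to 85 mm and grips with 20 to 120 N. Pads are 22 mm wide; open, the fingers measure 114 mm over their backs; the gripper's body (76 mm by 85 mm) begins 54 mm behind the grasp point. The pads swing forward as they close: fully open they stand 13 mm farther back than shut.
Start: joints at [-1.002, 0.507, -0.238, 1.5, 0.126, 1.149, -0.155], TCP at [0.279, 0.559, 0.231] pointing down, gripper open.
Joint ranges: [-3.08, 3.08], [-0.24, 2.05], [-1.43, 1.35], [0, 2.5], [-1.52, 4.66], [0.17, 1.96], [-2.89, 2.89]. Speed limits (rad/s): [2.39, 2.39, 3.14, 3.14, 3.14, 3.14, 3.14].

INTERFACE

Orientations are given as a unit quaternion [w, x, y, z].
In Python, from station import ctrl, get_state, vision, ticket, models gives the robot as it stands. Calls block until the motion is done:
- ctrl.movep(position, orientation): joint-space move of the TCP to a pose.
- ctrl.movel(position, frame=None, max_speed=0.15): straight line of the TCP; frame=None keeps the orientation; max_speed is the mean speed in m/s.
- ctrl.set_joints(angles): joint-space move.
- ctrl.ungrasp() and ctrl.close_gripper(force=None): open the fingers fully, or close them until they stop; force is the grip in N (None keeps the last).
- ctrl.pause(seconds).
- ctrl.ik(position, orientation): joint angles nearest the present ones, or None.
- get_state(): the state.
- vision.grab_frame(name): name is "scene" or "top"; returns (picture, depth): 480x640x3 uint8, blue, green, red; 480x640 float32, m along the optical axis (not along the pixel's ray), 0 where there is no reading.
- vision.camera_info(name): a dict with "mtx" (3x3 intrinsics, pixels), "R" (3x3) and "t" (3): a world point X has camera coordinates R X + t. Camera axes: x right, y down, z forward; pixel columns grow to the right and rows downward; lengths in m; the calibration is good to about 2 mm. A picture is of the moment at which its call begins. camera_info takes no time and is no camera call.
A pose or a line that the arm cannot do raises ctrl.Unreachable and nothing moves.
- ticket.close_job(): hands the job in, once; it reports no verdict.
Trained networks look in the newest picture that a camera, given by its name, has taken for a name from the list of things; names that differ only in an ending like _2 or _b are one class to them, and where a whole thing is asked for, a point or a joint stands for the part that bears it (a point fixed in the world has none). Each returns a list of dicts, best first, with "p" (0 to 1); they miss things now and then, are a little off and sometimes report something else, mostly with a low value. They report only what shows in the picture. A call takes as long as a camera call.
- models.recognise(camera, target): "point" ([column, row] in pixels, amid what is visible of it).
- models.masks_of(camera, target): "mask" (480x640 bool, what is visible of it) and "point" ([column, row] in pixels, amid what is visible of it).
The state is a dict: "time": time; "qpos": joint angles; "qd": joint speeds; "tau": joint torques, N m; "tcp_pos": TCP position; "eef_rot": TCP orientation; "contact_force": force on the tool from outside, world axes, zero at the start; "wrist_torque": the same for the moment, N m; "width": finger opening in m.
Only numpy, scipy, OpenCV 4.12 (cv2) and the standard library are available. Lean on these libraries where they do the work, as an engineer would, in place of code of your own. Each camera call takes 0.05 s, during which the arm holds its last target.

TASK

Get the tube-carousel service stand ready for a hub change: first set its brake lever straight up, then flip the kickstand down past its over-centre point so that it snaps to its lower stop. Finally take the frame by its top rail, bring it upright off its rests and finish while still holding it upright there: do not let go, it would tip over. Do not shove the stand's foot plate about, and leave the tube rack, the jar and the tip box where they are.

Things in the scene. Friction and masses are not known exactly. Their poses are not given: they have to be found in the camera images.
- stand: loose steel foot plate, 150 (x) x 285 (y) x 12 mm, 4 kg. Origin on the bench under the tilt axis; y along that axis; at zero yaw +x points away from the robot. Plate spans y -235 to +50 mm, x -75 to +75. Along +y: brake lever (y -190 mm), frame (y -102 to +42), kickstand (from y +75 on, past the plate's end). Two rubber rests, 60 mm high, at +x of the frame
- frame (a joint): tilt (rad) of the aluminium frame about the stand's +y; 0 = upright, positive = leaning to stand +x. Carries a white round tube carousel (116 mm) and hub on its +x side, 1.4 kg. Starts on the rests at its stop, +0.26; swings almost freely, falls back there if let go; tipped beyond about -0.13 it falls the other way, to about -0.22 onto the lowered kickstand, else to -0.6
- frame_hinge (a point): point on the frame's tilt axis, midway along the frame, 30 mm above the bench; axes of the frame (z up along the frame, y along the tilt axis), so it turns with the frame
- top_rail: the frame's aluminium top rail, 14 mm thick (frame x), 144 mm long (frame y), 22 mm high (frame z); origin at its centre, 200 mm from the tilt axis along the frame's z; free all round and above, the carousel's top being 52 mm below its centre. Axes of the frame
- brake_lever (a joint): angle of the brake lever about an axis parallel to the stand's y. rad; 0 = straight up, negative = leaning to the stand's -x (towards the robot), range -1.05 to 1.05; starts leaning between -0.8 and -0.4. Stays where it is left (friction, about 1 N at the knob)
- lever_knob (a point): centre of the black ball knob (24 mm diameter) of the brake lever, 90 mm from the lever's hinge; steel shaft 10 mm thick; its z axis points along the lever away from the hinge
- lever_hinge (a point): hinge of the brake lever, 45 mm above the bench; axes of the stand
- kickstand (a joint): angle (rad) of the kickstand, a steel leg 16 mm thick, 100 mm from pivot to foot centre. 0 = folded, sticking out to stand +y, 0.26 rad above level of the frame; 1.81 = lower stop, pointing down, splayed 0.44 rad to the frame's -x. Over-centre spring: dead centre at 0.85, 0.3 Nm at the stops (4 N near the foot); it pulls to the nearer stop
- kick_pivot (a point): the kickstand's pivot, fixed in the frame at (-30, 75, 85) mm from the tilt axis (frame axes, stand's y): about 115 mm above the bench with the frame upright. Axes of the frame. In these axes the leg points along (0, 0.966, 0.257) when folded and (-0.422, 0, -0.906) when down, swinging in the plane of these two
- kick_foot (a point): centre of the kickstand's rubber foot ball (18 mm)
- tube_rack: bystander: white block of 70 x 160 mm with capped tubes, 87 mm high in all; origin under its centre
- jar: bystander: amber jar, 68 mm diameter, 90 mm high; origin under its centre
- tip_box: bystander: grey box with clear lid, 85 x 120 x 67 mm; origin under its centre

How it is judged:
By the outcome, as a careful person would: the job done as asked, in the order asked, and still so for the second after the job is handed in, while the arm keeps its last pose, push and grip.
It also fails if it takes over 61 s, if anything falls off the work surface, if the arm or the gripper's body presses on something with over 40 N, if the wrist force passes 120 N, or if a joint passes its speed limit or range.

## Working session

There is one attempt and no reset: what is moved stays moved. The work goes in short steps, each a Python script; the robot and the scene stay as the last script left them, time stands still between calls to the robot, and variables do not carry over. Pictures are saved under pics/ and viewed, and the job is handed in when it is done.

```bash
ls; mkdir -p pics; python3 - <<'E'
from station import ctrl, get_state, vision, ticket, models
import cv2,numpy as np
print(ctrl.pinch_z)
for c in ("scene","top"):
    im,d=vision.grab_frame(c); cv2.imwrite(f"pics/{c}0.png",im); np.save(f"pics/{c}0.npy",d)
    i=vision.camera_info(c); print(c,i)
    for n in ["stand","frame","top_rail","lever_knob","lever_hinge","kick_foot","kick_pivot","tube_rack","jar","tip_box"]:
        try: r=models.recognise(c,n); print(n,[(np.round(x["point"]),round(x["p"],2)) for x in r][:3])
        except Exception as e: print(n,e)
print(get_state())
E
```

```text
pics
-0.0187
scene {'mtx': array([[619.76646669,   0.        , 308.12013651],
       [  0.        , 619.76646669, 237.25131703],
       [  0.        ,   0.        ,   1.        ]]), 'R': array([[-0.71553997,  0.69842693,  0.01422544],
       [ 0.49228643,  0.51858743, -0.69908594],
       [-0.49563758, -0.49322094, -0.71489614]]), 't': array([ 0.38242698, -0.14223559,  1.68338574])}
stand [(array([281., 276.]), 0.81)]
frame [(array([290., 274.]), 0.74)]
top_rail [(array([272., 235.]), 0.98), (array([289., 273.]), 0.6)]
lever_knob [(array([263., 212.]), 0.63)]
lever_hinge [(array([279., 280.]), 0.94)]
kick_foot [(array([343., 293.]), 0.65)]
kick_pivot [(array([288., 274.]), 0.67)]
tube_rack [(array([328., 410.]), 0.89), (array([343., 293.]), 0.52), (array([222., 178.]), 0.48)]
jar [(array([504., 330.]), 0.77)]
tip_box [(array([223., 176.]), 0.73)]
top {'mtx': array([[501.18685927,   0.        , 323.26405176],
       [  0.        , 501.18685927, 238.88833322],
       [  0.        ,   0.        ,   1.        ]]), 'R': array([[ 0.00710725, -0.99996699, -0.0039366 ],
       [-0.99054176, 
[... 533 characters left out ...]
74.]), 0.88)]
{'time': 1.1, 'qpos': array([-1.00250067,  0.50753352, -0.23762327,  1.50020592,  0.12568782,
        1.14893305, -0.15475848]), 'qd': array([-0.00158555, -0.00015395,  0.0005369 ,  0.00028761,  0.00034212,
       -0.00070092, -0.00259595]), 'tau': array([-7.25175523e-04, -6.20364904e+01, -2.18562104e+00, -2.49955702e+01,
        1.37533489e-02,  2.30416030e-03,  6.28966268e-05]), 'tcp_pos': array([0.27902944, 0.55922629, 0.2312529 ]), 'eef_rot': array([-2.61603275e-05,  2.29321859e-01,  9.73350647e-01, -4.60983956e-05]), 'contact_force': array([-0.0677648 , -0.79001687,  0.23675758]), 'wrist_torque': array([ 0.00688701, -0.02144133, -0.00547475]), 'width': 0.08545788899023031}
```

View pics/scene0.png

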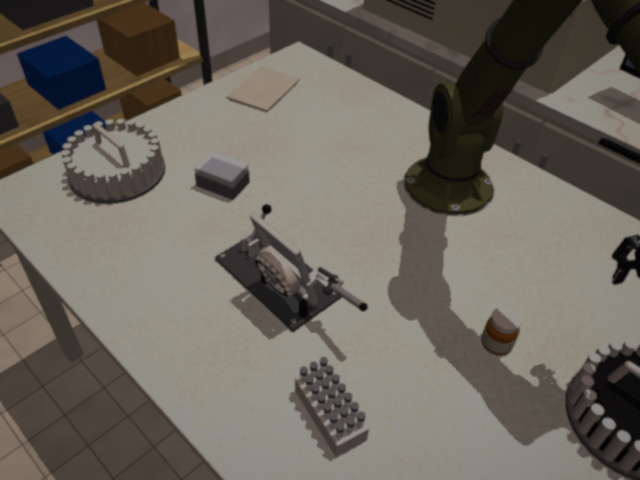

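View pics/top0.png

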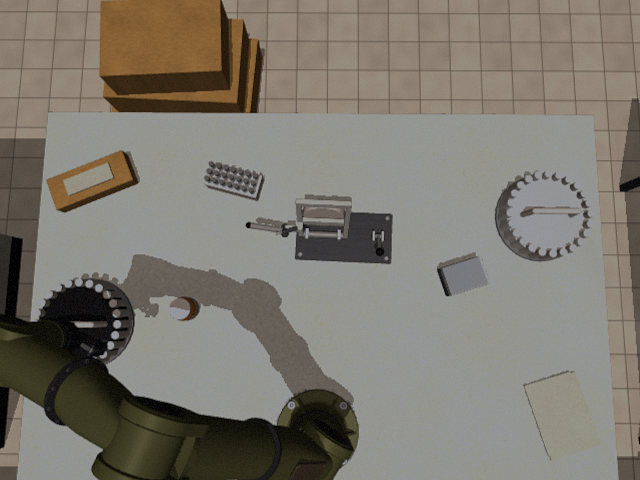

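```bash
python3 - <<'E'
import cv2
a=cv2.imread("pics/scene0.png")[180:340,200:380]; b=cv2.imread("pics/top0.png")[160:280,210:410]
cv2.imwrite("pics/scene0c.png",cv2.resize(a,None,fx=3.7,fy=3.7,interpolation=2)); cv2.imwrite("pics/top0c.png",cv2.resize(b,None,fx=4,fy=4,interpolation=2))
E
```

```text
(no output)
```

View pics/scene0c.png

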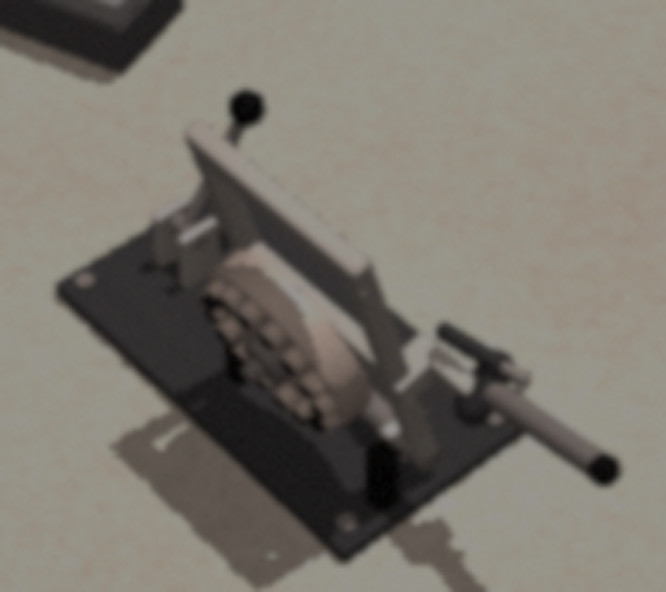

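View pics/top0c.png

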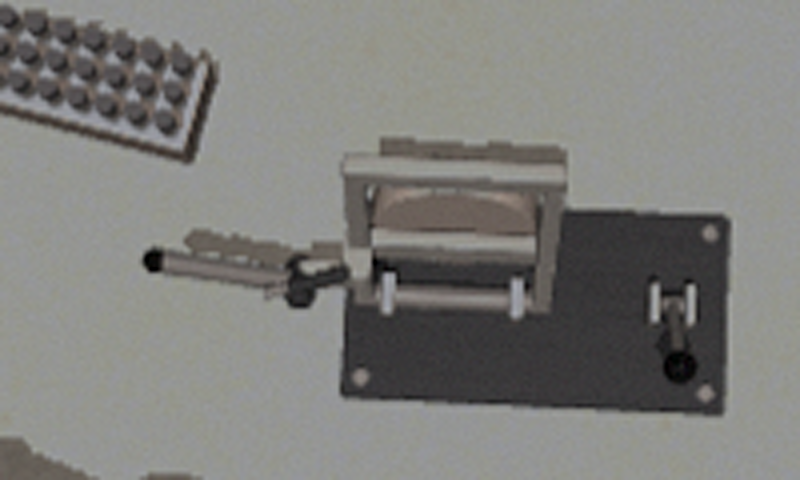

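The scene view shows the stand at about (280,275), with the knob at (267,209), the kick foot at (363,307) and the rack at (330,410). In the top view the plate spans about (296..392, 212..263), with the knob at (380,252) and the foot at (248,225). Next I fit the stand pose and the lever angle.

```bash
cat > fit.py <<'E'
import numpy as np
from scipy.optimize import least_squares
from scipy.spatial.transform import Rotation as R
def Ry(a): return R.from_euler('y',a).as_matrix()
def Rz(a): return R.from_euler('z',a).as_matrix()
def W(P,p):  # stand->world
    return Rz(P[2])@np.array(p,float)+np.array([P[0],P[1],0])
def frame_pt(P,tilt,p): # p in frame axes rel. to tilt axis (stand y)
    return W(P,Ry(tilt)@np.array(p,float)+[0,0,.030])
def knob(P,a,r=.09): return W(P,Ry(a)@[0,0,r]+np.array([0,-.19,.045]))
def legdir(q):
    f=np.array([0,.966,.257]);d=np.array([-.422,0,-.906])
    f/=np.linalg.norm(f); d-=0; d/=np.linalg.norm(d)
    n=np.cross(f,d);n/=np.linalg.norm(n)
    return R.from_rotvec(n*q).apply(f)
def foot(P,tilt,q,r=.1): return frame_pt(P,tilt,np.array([-.03,.075,.085])+r*legdir(q))
def proj(ci,X):
    c=ci["R"]@X+ci["t"]; u=ci["mtx"]@c; return u[:2]/u[2]
E
python3 - <<'E'
from fit import *
from station import vision
T=vision.camera_info("top");S=vision.camera_info("scene")
obs=[(T,lambda P,a:W(P,[-.075,.05,.012]),(296.2,258.8)),(T,lambda P,a:W(P,[-.075,-.235,.012]),(390.5,263)),
(T,lambda P,a:W(P,[.075,-.235,.012]),(391.8,214.3)),(T,lambda P,a:knob(P,a),(379.5,251.75)),(T,lambda P,a:foot(P,.26,0),(248.4,225.3)),
(T,lambda P,a:frame_pt(P,.26,[0,.042,.2+.0]),(295.9,201.5)),(T,lambda P,a:frame_pt(P,.26,[0,-.102,.2]),(351.6,203)),
(S,lambda P,a:knob(P,a),(266.8,208.6)),(S,lambda P,a:foot(P,.26,0),(362.9,306.8)),
(S,lambda P,a:W(P,[.075,-.235,.012]),(216.8,258.4)),(S,lambda P,a:W(P,[.075,.05,.012]),(291.9,330)),(S,lambda P,a:W(P,[-.075,.05,.012]),(343.2,296.2))]
f=lambda v:np.concatenate([proj(c,g(v[:3],v[3]))-np.array(o) for c,g,o in obs])
s=least_squares(f,[.6,0,0,-.6],loss="soft_l1")
print(s.x);print(np.round(f(s.x).reshape(-1,2),1))
P=s.x[:3]
print("knob",knob(P,s.x[3]),"hinge",W(P,[0,-.19,.045]),"rail",frame_pt(P,.26,[0,-.03,.2]),"foot",foot(P,.26,0),"piv",frame_pt(P,.26,[-.03,.075,.085]))
print("footdown",foot(P,.26,1.81),foot(P,0,1.81))
for n,px in [("rack",(234,178)),("tip",(462,274)),("jar",(182,307))]:
    d=np.linalg.inv(T["mtx"])@[*px,1]; d=T["R"].T@d; o=-T["R"].T@T["t"]; k=(.05-o[2])/d[2]; print(n,o+k*d)
E
```

```text
[ 0.56548982  0.01752995 -0.04340681 -0.64221526]
[[-1.4 -0.4]
 [ 0.5  0.2]
 [ 0.8 -0.9]
 [ 0.3 -0.3]
 [ 0.4 -1.1]
 [-0.1  0.3]
 [-0.1  1.5]
 [ 0.3  0.8]
 [ 0.3  0.7]
 [-2.4 -2.1]
 [ 1.1  0.4]
 [ 0.2 -1.8]]
knob [ 0.50338852 -0.16995187  0.11706938] hinge [ 0.55724512 -0.17229108  0.045     ] rail [ 0.61555571 -0.0146729   0.223278  ] foot [0.572408   0.18902971 0.14470167] piv [0.56161118 0.09276913 0.11985556]
footdown [0.49758119 0.09515432 0.0430801 ] [0.49661294 0.09519638 0.024333  ]
rack [0.72627338 0.25141605 0.05      ]
tip [ 0.44731842 -0.41251232  0.05      ]
jar [0.34776153 0.38788139 0.05      ]
```

```bash
cat > plan.py <<'E'
from fit import *
P=np.array([0.5655,0.0175,-0.0434]); LEV=-.642
def quat(M):
    q=R.from_matrix(M).as_quat(); return np.array([q[3],*q[:3]])
def tool(tilt,jaw='x',flip=1):
    # tool z = - (tilted z); jaw along stand x (tilted) or stand y
    B=Rz(P[2])@Ry(tilt); ex,ey,ez=B.T
    y=flip*(ex if jaw=='x' else ey); z=-ez; x=np.cross(y,z)
    return np.stack([x,y,z],1)
PZ=0.0187
def tcp(g,M): return g+PZ*M[:,2]
E
python3 - <<'E'
from plan import *
from station import ctrl
for f in (1,-1):
    for nm,t,g in [("lev0",LEV,knob(P,LEV)),("lev0up",LEV,knob(P,LEV,.19)),("lev1",0,knob(P,0)),("lev1up",0,knob(P,0,.25)),
      ("rail",.26,frame_pt(P,.26,[0,-.03,.2])),("railup",.26,frame_pt(P,.26,[0,-.03,.32])),("rail0",0,frame_pt(P,0,[0,-.03,.2]))]:
        M=tool(t,'x',f); q=ctrl.ik(tcp(g,M),quat(M)); print(f,nm,None if q is None else np.round(q,2))
    for q_ in (0,.4,.9,1.2):
      for tl in (0,.3,.6):
       for j in 'xy':
        M=tool(tl,j,f); q=ctrl.ik(foot(P,.26,q_,.085),quat(M)); print(f,"kick",q_,tl,j,None if q is None else np.round(q,2))
for q_ in (0,.4,.9,1.2,1.81): print(q_,foot(P,.26,q_,.085))
E
```

```text
1 lev0 [ 1.18  0.72 -1.22  2.45  2.13  0.62 -1.77]
1 lev0up [ 1.42  0.36 -1.22  2.47  2.09  0.19 -1.75]
1 lev1 [ 0.08  0.57  0.27  1.77 -0.2   0.83  0.41]
1 lev1up [-0.01  0.43  0.41  1.54 -0.18  1.2   0.39]
1 rail [-0.08  0.66  0.13  1.32 -0.08  1.43  0.02]
1 railup [-0.06  0.66  0.13  1.   -0.08  1.74  0.  ]
1 rail0 [-0.21  0.44  0.28  1.7  -0.14  1.02  0.08]
1 kick 0 0 x [-0.39  0.54  0.09  1.7  -0.06  0.9  -0.32]
1 kick 0 0 y [-0.17  0.55 -0.26  1.7   0.17  0.91  1.03]
1 kick 0 0.3 x [-0.3   0.7   0.04  1.42 -0.12  1.3  -0.26]
1 kick 0 0.3 y [-0.12  0.71 -0.3   1.42  0.08  1.31  1.12]
1 kick 0 0.6 x [-0.25  0.89  0.01  1.14 -0.17  1.69 -0.25]
1 kick 0 0.6 y [-0.1   0.9  -0.32  1.14  0.02  1.68  1.15]
1 kick 0.4 0 x [-0.41  0.55  0.09  1.79 -0.06  0.81 -0.34]
1 kick 0.4 0 y [-0.19  0.55 -0.26  1.78  0.19  0.83  0.99]
1 kick 0.4 0.3 x [-0.31  0.7   0.04  1.52 -0.13  1.22 -0.26]
1 kick 0.4 0.3 y [-0.12  0.71 -0.31  1.51  0.08  1.22  1.11]
1 kick 0.4 0.6 x [-0.26  0.88  0.01  1.25 -0.17  1.6  -0.24]
1 kick 0.4 0.6 y [-0.1   0.89 -0.33  1.24  0.02  1.59  1.14]
1 kick 0.9 0 x [-0.4   0
[... 2024 characters left out ...]
9  1.16 -1.55]
-1 kick 0.9 0.6 x [ 0.14  0.99 -0.8   1.36  0.31  1.55  2.44]
-1 kick 0.9 0.6 y [-0.47  0.92  0.48  1.37 -0.43  1.56 -1.52]
-1 kick 1.2 0 x [ 0.09  0.62 -0.63  1.94  0.53  0.75  2.25]
-1 kick 1.2 0 y [-0.57  0.59  0.39  1.95 -0.35  0.67 -1.58]
-1 kick 1.2 0.3 x [ 0.16  0.79 -0.74  1.67  0.39  1.14  2.4 ]
-1 kick 1.2 0.3 y [-0.51  0.74  0.44  1.68 -0.39  1.11 -1.52]
-1 kick 1.2 0.6 x [ 0.17  0.99 -0.8   1.41  0.33  1.51  2.45]
-1 kick 1.2 0.6 y [-0.45  0.92  0.47  1.42 -0.42  1.51 -1.49]
0 [0.57079759 0.17456071 0.14097475]
0.4 [0.54912925 0.17668478 0.11515538]
0.9 [0.52519583 0.16086517 0.08440048]
1.2 [0.51481861 0.14293045 0.06970196]
1.81 [0.50719535 0.0947662  0.05459642]
```

```bash
python3 - <<'E'
from plan import *
from station import ctrl,get_state,vision,models
import cv2
M=tool(0,'x',1);q=quat(M)
def st(): s=get_state(); print(round(s["time"],2),np.round(s["tcp_pos"],3),np.round(s["contact_force"],1),round(s["width"],4))
def at(x,z): return W(P,[x,-.19,z])
ctrl.movep([.42,.25,.40],q); st()
ctrl.movep(at(-.034,.25),q); st()
ctrl.movel(at(-.034,.100)); st()
ctrl.movel(at(0,.110),max_speed=.06); st()
ctrl.close_gripper(20); st()
im,d=vision.grab_frame("scene"); cv2.imwrite("pics/s1.png",im[150:350,170:400].repeat(3,0).repeat(3,1)[:600])
im,d=vision.grab_frame("top"); cv2.imwrite("pics/t1.png",im)
E
```

```text
2.52 [0.419 0.251 0.399] [-0.6  0.7 -0.5] 0.0853
4.19 [ 0.524 -0.169  0.25 ] [-0.5  0.3  0.7] 0.0857
5.34 [ 0.524 -0.171  0.101] [-0.6  0.2  0. ] 0.0853
6.08 [ 0.558 -0.172  0.11 ] [-0.8 -0.4 -0.6] 0.0851
6.68 [ 0.557 -0.172  0.11 ] [-1.4  1.   1.8] 0.0224
```

View pics/s1.png

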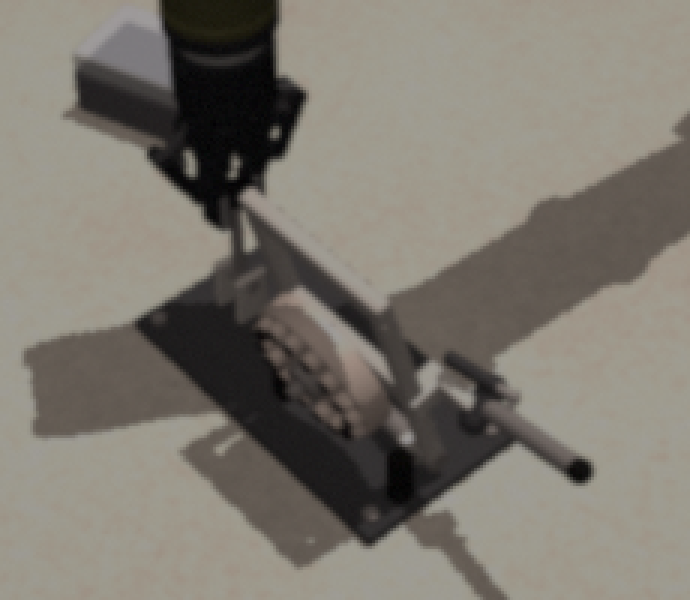

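The lever now stands between the fingers at about (235,235) in the crop, and the opening is 22 mm. I'll release, back off and measure.

```bash
python3 - <<'E'
from plan import *
from station import ctrl,get_state,vision,models
import cv2
M=tool(0,'x',1);q=quat(M)
ctrl.ungrasp()
ctrl.movel(W(P,[0,-.19,.30]),max_speed=.3)
# towards kickstand staging, fingers shut
Mk=tool(.4,'y',1)
ctrl.movep([.50,.20,.36],quat(Mk))
print(get_state()["time"],get_state()["tcp_pos"],get_state()["qpos"])
for c in("scene","top"):
    im,d=vision.grab_frame(c); cv2.imwrite(f"pics/{c}2.png",im)
    for n in ["lever_knob","kick_foot","lever_hinge"]: print(c,n,[(np.round(x["point"],1),round(x["p"],2)) for x in models.recognise(c,n)][:2])
    ci=vision.camera_info(c)
    print([np.round(proj(ci,knob(P,a)),1) for a in(-.05,0,.05)],proj(ci,foot(P,.26,0)))
a=cv2.imread("pics/scene2.png")[180:340,200:400]; b=cv2.imread("pics/top2.png")[190:280,230:410]
b=cv2.resize(b,None,fx=4,fy=4,interpolation=2); a=cv2.resize(a,None,fx=4,fy=4,interpolation=2)
cv2.imwrite("pics/sc2.png",a[:600]);cv2.imwrite("pics/tc2.png",b)
E
```

```text
9.6167 [0.50047694 0.19863869 0.35953699] [-0.29373055  0.52562583 -0.06619172  1.18497016 -0.12231067  1.80084157
  1.16096698]
scene lever_knob [(array([247.9, 220.4]), 0.68)]
scene kick_foot [(array([345.7, 292.3]), 0.78)]
scene lever_hinge []
[array([249.9, 213.5]), array([248.3, 214.3]), array([246.7, 215.3])] [363.19327423 307.52785727]
top lever_knob [(array([380.1, 232.2]), 0.4)]
top kick_foot [(array([272.6, 229.7]), 0.52)]
top lever_hinge [(array([336.8, 230.5]), 0.7), (array([318.4, 215.8]), 0.68)]
[array([381.2, 232.7]), array([381.2, 231.1]), array([381.3, 229.5])] [248.84439774 224.19966831]
```

View pics/sc2.png

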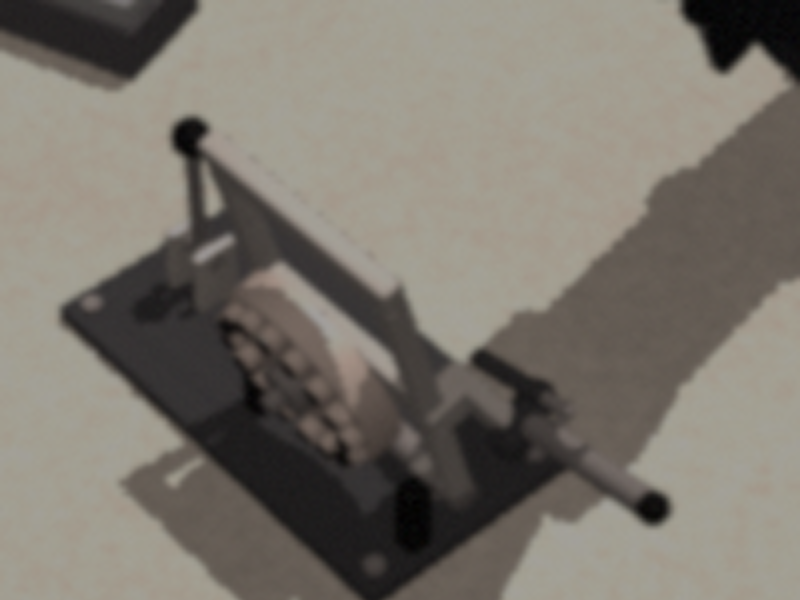

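View pics/tc2.png

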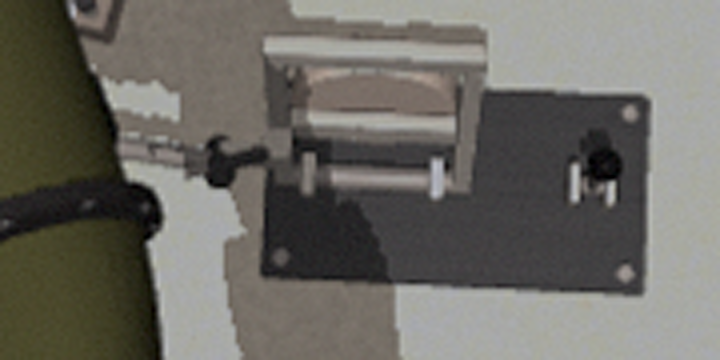

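Knob is at (380.5,230.8) in the top view and (247.5,214.3) in the scene view, matching an upright lever to within 0.02 rad. Next is the kickstand path.

```bash
cat >> plan.py <<'E'
def swing(q,tilt=.26,h=1e-3): 
    v=foot(P,tilt,q+h)-foot(P,tilt,q-h); return v/np.linalg.norm(v)
def ktool(tz,flip=1):
    l=foot(P,.26,.45)-foot(P,.26,.45,0); l/=np.linalg.norm(l)
    x=l-tz*(l@tz); x/=np.linalg.norm(x); x*=-1
    # choose sign so that y is +x-ish times flip
    y=np.cross(tz,x)
    if y[0]*flip<0: x=-x;y=-y
    return np.stack([x,y,tz],1)
def kpath(qq,M,r=.08):
    l=foot(P,.26,qq)-foot(P,.26,qq,0); l/=np.linalg.norm(l)
    s=abs(l@M[:,2])/np.hypot(l@M[:,0],l@M[:,2]); c=np.sqrt(1-s*s)
    return foot(P,.26,qq,r)-M[:,2]*(.008/c+.011*s/c)
E
python3 - <<'E'
from plan import *
from station import ctrl
e=swing(.45); print("e",e)
for w in (0,.35,.6):
  tz=e+np.array([0,0,-w]); tz/=np.linalg.norm(tz)
  for f in (1,-1):
    M=ktool(tz,f); print(w,f,np.round(M,2).tolist())
    for qq in (-.6,-.1,.4,.85,1.2):
        q=ctrl.ik(kpath(qq,M),quat(M)); print(qq,np.round(kpath(qq,M),3),None if q is None else np.round(q,2))
E
```

```text
e [-0.61670555 -0.18521461 -0.76509465]
0 1 [[-0.18, 0.77, -0.62], [0.98, 0.08, -0.19], [-0.09, -0.64, -0.77]]
-0.6 [0.619 0.151 0.196] None
-0.1 [0.585 0.17  0.158] [-0.43  1.    0.31  0.94 -0.19  1.93 -0.02]
0.4 [0.555 0.173 0.122] [-0.45  0.98  0.31  1.09 -0.19  1.8  -0.02]
0.85 [0.538 0.162 0.099] [-0.46  0.97  0.3   1.19 -0.19  1.71 -0.  ]
1.2 [0.531 0.144 0.089] [-0.44  0.97  0.31  1.24 -0.18  1.67  0.02]
0 -1 [[0.18, -0.77, -0.62], [-0.98, -0.08, -0.19], [0.09, 0.64, -0.77]]
-0.6 [0.619 0.151 0.196] None
-0.1 [0.585 0.17  0.158] [-0.14  1.01 -0.49  0.93  0.25  1.96  2.73]
0.4 [0.555 0.173 0.122] [-0.13  1.   -0.49  1.09  0.24  1.83  2.7 ]
0.85 [0.538 0.162 0.099] [-0.11  0.99 -0.48  1.18  0.24  1.74  2.7 ]
1.2 [0.531 0.144 0.089] [-0.09  0.98 -0.47  1.23  0.25  1.7   2.72]
0.35 1 [[-0.17, 0.86, -0.48], [0.98, 0.11, -0.14], [-0.07, -0.49, -0.87]]
-0.6 [0.613 0.149 0.198] [-0.4   0.89  0.32  0.98 -0.17  1.82  0.02]
-0.1 [0.583 0.17  0.159] [-0.45  0.88  0.31  1.13 -0.18  1.69 -0.01]
0.4 [0.554 0.173 0.123] [-0.48  0.86  0.3   1.27 -0.19  1.57 -0.01]
0.85 [0.536 0.161 0.101] [-0.
[... 654 characters left out ...]
1.7   0.02]
-0.1 [0.581 0.169 0.159] [-0.46  0.82  0.31  1.22 -0.18  1.58 -0.  ]
0.4 [0.553 0.173 0.123] [-0.48  0.81  0.3   1.35 -0.19  1.46 -0.01]
0.85 [0.535 0.161 0.102] [-0.48  0.8   0.3   1.44 -0.19  1.38  0.  ]
1.2 [0.526 0.143 0.092] [-0.47  0.79  0.3   1.49 -0.18  1.34  0.03]
0.6 -1 [[0.16, -0.9, -0.41], [-0.98, -0.12, -0.12], [0.06, 0.42, -0.9]]
-0.6 [0.61  0.148 0.198] [-0.07  0.84 -0.49  1.08  0.27  1.74  2.78]
-0.1 [0.581 0.169 0.159] [-0.09  0.83 -0.48  1.21  0.26  1.61  2.73]
0.4 [0.553 0.173 0.123] [-0.1   0.82 -0.48  1.34  0.25  1.49  2.7 ]
0.85 [0.535 0.161 0.102] [-0.08  0.81 -0.47  1.43  0.25  1.41  2.7 ]
1.2 [0.526 0.143 0.092] [-0.06  0.8  -0.46  1.48  0.26  1.37  2.72]
```

```bash
python3 - <<'E'
from plan import *
from station import ctrl,get_state,vision,models
import cv2
def st(): s=get_state(); print(round(s["time"],2),np.round(s["tcp_pos"],3),np.round(s["contact_force"],1),round(s["width"],4)); return np.linalg.norm(s["contact_force"])
tz=swing(.45)+np.array([0,0,-.35]); tz/=np.linalg.norm(tz); M=ktool(tz,1)
ctrl.close_gripper(20)
ctrl.movep(kpath(-.1,M)-.07*tz,quat(M)); st()
for qq in (-.1,.15,.4,.65,.85,1.0,1.15):
    ctrl.movel(kpath(qq,M),max_speed=.08); f=st()
    if f>20: print("STOP");break
for c in("scene","top"):
    im,d=vision.grab_frame(c); cv2.imwrite(f"pics/{c}3.png",im)
a=cv2.imread("pics/scene3.png")[180:340,200:400]
cv2.imwrite("pics/sc3.png",cv2.resize(a,None,fx=3.7,fy=3.7,interpolation=2))
E
```

```text
11.88 [0.616 0.18  0.22 ] [-0.2  0.5  0.5] -0.0002
12.9 [0.583 0.17  0.159] [-0.3  0.7  0.2] -0.0001
13.35 [0.568 0.174 0.141] [2.8 1.2 2.1] -0.0001
13.78 [0.554 0.173 0.123] [0.7 1.6 1.2] -0.0
14.15 [0.543 0.168 0.11 ] [-0.3  0.4 -0.3] -0.0001
14.47 [0.536 0.161 0.101] [0.6 0.4 0.7] 0.0001
14.73 [0.532 0.154 0.096] [ 0.3 -0.4  0.4] 0.0001
15.0 [0.529 0.146 0.092] [0.9 0.7 0.7] -0.0001
```

View pics/sc3.png

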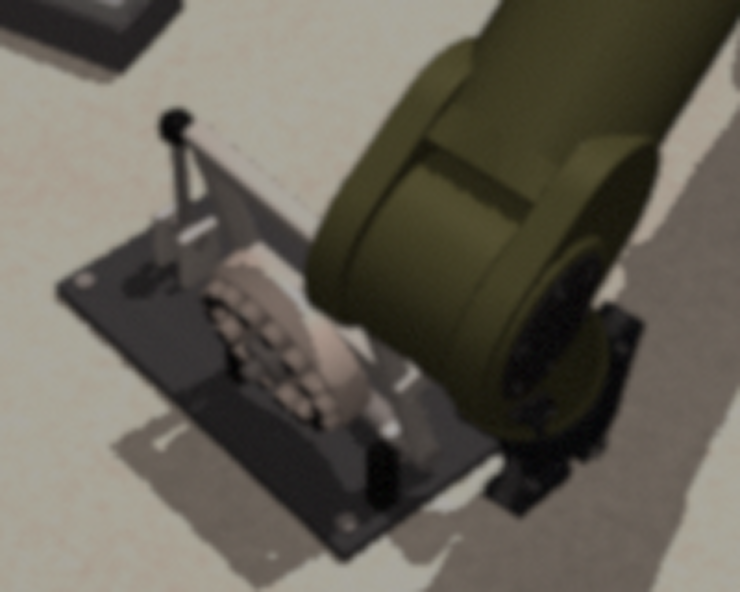

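The arm hides the leg here and the contact force vanished around 0.5 rad, so I back out along the tool axis and check.

```bash
python3 - <<'E'
from plan import *
from station import ctrl,get_state,vision,models
import cv2
s=get_state(); tz=swing(.45)+np.array([0,0,-.35]); tz/=np.linalg.norm(tz)
ctrl.movel(s["tcp_pos"]-.12*tz,max_speed=.2)
ctrl.movel(get_state()["tcp_pos"]+[0,.12,.15],max_speed=.3)
print(get_state()["time"],get_state()["contact_force"])
for c in("scene","top"):
    im,d=vision.grab_frame(c); cv2.imwrite(f"pics/{c}4.png",im)
    ci=vision.camera_info(c); print(proj(ci,foot(P,.26,0)),proj(ci,foot(P,.26,1.81)))
    print([(np.round(x["point"],1),round(x["p"],2)) for x in models.recognise(c,"kick_foot")][:2])
a=cv2.imread("pics/scene4.png")[180:340,200:400]
cv2.imwrite("pics/sc4.png",cv2.resize(a,None,fx=3.7,fy=3.7,interpolation=2))
b=cv2.imread("pics/top4.png")[180:280,210:410]
cv2.imwrite("pics/tc4.png",cv2.resize(b,None,fx=3.7,fy=3.7,interpolation=2))
E
```

```text
Traceback (most recent call last):
station.Unreachable: the arm cannot follow that straight line within its joint ranges
```

```bash
python3 - <<'E'
from plan import *
from station import ctrl,get_state,vision,models
import cv2
M=tool(0.1,'x',1)
print(get_state()["tcp_pos"])
ctrl.movep([.56,.24,.36],quat(M))
print(get_state()["time"],get_state()["contact_force"])
for c in("scene","top"):
    im,d=vision.grab_frame(c); cv2.imwrite(f"pics/{c}4.png",im)
    ci=vision.camera_info(c); print(proj(ci,foot(P,.26,0)),proj(ci,foot(P,.26,1.81)))
    print([(np.round(x["point"],1),round(x["p"],2)) for x in models.recognise(c,"kick_foot")][:2])
a=cv2.imread("pics/scene4.png")[180:340,200:400]
cv2.imwrite("pics/sc4.png",cv2.resize(a,None,fx=3.7,fy=3.7,interpolation=2))
b=cv2.imread("pics/top4.png")[180:280,210:410]
cv2.imwrite("pics/tc4.png",cv2.resize(b,None,fx=3.7,fy=3.7,interpolation=2))
E
```

```text
[0.58564462 0.16343483 0.19539462]
16.6167 [-0.18673399 -0.07997083 -0.53872615]
[363.19327423 307.52785727] [350.72741712 292.85739629]
[(array([334.5, 287.4]), 0.72)]
[248.84439774 224.19966831] [285.73458661 255.64589549]
[(array([284.8, 241. ]), 0.53)]
```

View pics/sc4.png

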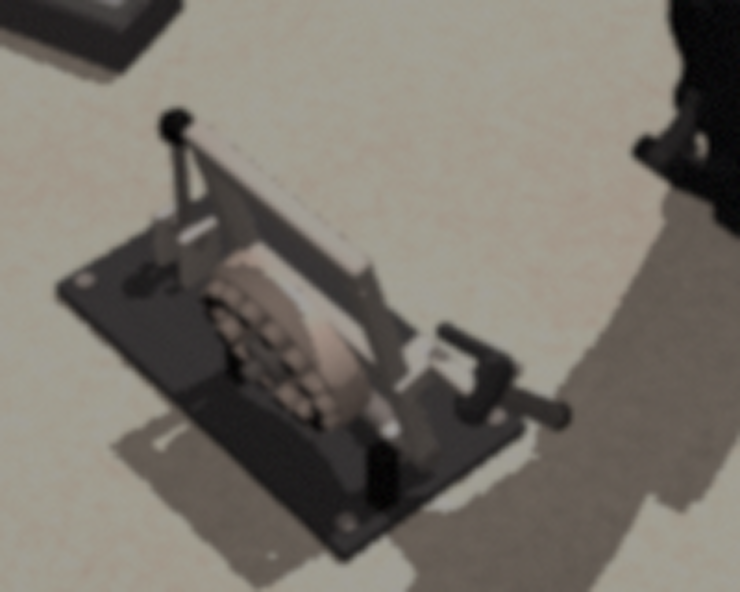

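View pics/tc4.png

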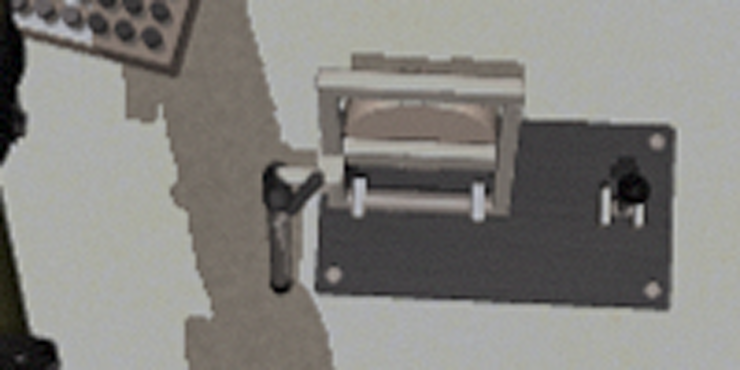

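The kickstand is at its lower stop: foot at (286,258) in the top view and (351,291) in the scene view, each within 2 px of the prediction. The lever is still upright and the plate has not moved. Now the rail.

```bash
python3 - <<'E'
from plan import *
from station import ctrl,get_state,vision,models
import cv2
def st(): s=get_state(); print(round(s["time"],2),np.round(s["tcp_pos"],4),np.round(s["contact_force"],1),np.round(s["wrist_torque"],2),round(s["width"],4))
g=lambda t,r=.2: (tcp(frame_pt(P,t,[0,-.03,r]),tool(t)),quat(tool(t)))
ctrl.ungrasp()
ctrl.movep(*g(.257,.33)); st()
ctrl.movel(g(.257,.2)[0],max_speed=.1); st()
ctrl.close_gripper(60); st()
im,d=vision.grab_frame("scene"); cv2.imwrite("pics/sc5.png",cv2.resize(im[180:340,200:400],None,fx=3.7,fy=3.7,interpolation=2))
E
```

```text
18.66 [ 0.6434 -0.0138  0.3314] [-0.3  0.8 -0.8] [ 0.03 -0.26 -0.02] 0.0853
20.11 [ 0.6106 -0.0146  0.2059] [ 0.1 -0.  -1.2] [-0.07 -0.22 -0.01] 0.0852
20.76 [ 0.6097 -0.0144  0.2056] [-2.1 -0.3  3.7] [0.01 0.59 0.14] 0.0135
```

View pics/sc5.png

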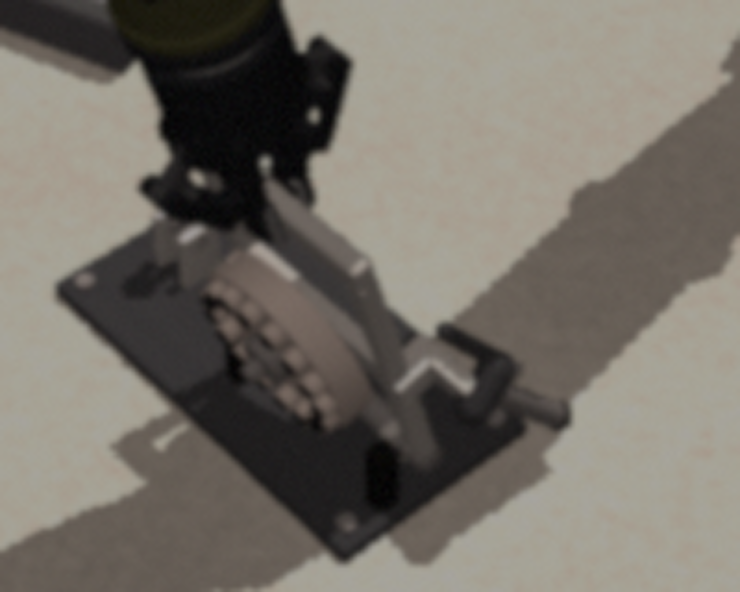

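The rail is gripped near (280,190) in the crop with a 13.5 mm opening. Now the arc to upright.

```bash
python3 - <<'E'
from plan import *
from station import ctrl,get_state,vision,models
import cv2
def st(): s=get_state(); print(round(s["time"],2),np.round(s["tcp_pos"],4),np.round(s["contact_force"],1),np.round(s["wrist_torque"],2),round(s["width"],4)); return np.linalg.norm(s["contact_force"])
g=lambda t,r=.2: (tcp(frame_pt(P,t,[0,-.03,r]),tool(t)),quat(tool(t)))
for t in (.2,.15,.1,.05,0):
    p,q=g(t); ctrl.movel(p,frame=q,max_speed=.04); f=st()
    if f>30: print("STOP");break
ctrl.pause(.3); st()
print(R.from_quat(np.roll(get_state()["eef_rot"],-1)).as_matrix().round(3))
for c in("scene","top"):
    im,d=vision.grab_frame(c); cv2.imwrite(f"pics/{c}6.png",im)
    ci=vision.camera_info(c); print(c,"corners",[proj(ci,W(P,p)).round(1) for p in([-.075,.05,.012],[-.075,-.235,.012],[.075,-.235,.012],[.075,.05,.012])],"knob",proj(ci,knob(P,0)).round(1),"foot",proj(ci,foot(P,0,1.81)).round(1),
     "railends", [[proj(ci,frame_pt(P,t,[0,y,.211])).round(1) for y in(.042,-.102)] for t in (0,.05)])
a=cv2.imread("pics/scene6.png")[180:340,200:400]
cv2.imwrite("pics/sc6.png",cv2.resize(a,None,fx=3.7,fy=3.7,interpolation=2))
b=cv2.imread("pics/top6.png")[180:280,210:410]
cv2.imwrite("pics/tc6.png",cv2.resize(b,None,fx=3.7,fy=3.7,interpolation=2))
E
```

```text
21.22 [ 0.6004 -0.0141  0.2079] [ 0.3 -0.3  1.9] [-0.08  0.16  0.12] 0.013
21.59 [ 0.5917 -0.0137  0.2095] [ 0.2 -0.5  3.2] [-0.11  0.31  0.13] 0.013
21.97 [ 0.5828 -0.0134  0.2106] [ 0.  -1.2  5.7] [-0.04  0.48  0.1 ] 0.0132
22.34 [ 0.5739 -0.0131  0.2114] [-1.  -1.8  7.3] [-0.14  0.68  0.1 ] 0.013
22.72 [ 0.5648 -0.0127  0.2117] [-1.5 -0.4  8.5] [-0.12  0.81  0.12] 0.0132
23.02 [ 0.5651 -0.0127  0.2117] [-1.9  0.2  9.6] [-0.02  0.87  0.13] 0.0129
[[ 0.043  0.999 -0.   ]
 [ 0.999 -0.043 -0.   ]
 [-0.    -0.    -1.   ]]
scene corners [array([343.4, 294.4]), array([263.7, 227.2]), array([214.4, 256.3]), array([293. , 330.4])] knob [248.3 214.3] foot [350.5 298. ] railends [[array([319.2, 236.9]), array([271.9, 199.2])], [array([315.2, 239.6]), array([267.9, 201.6])]]
top corners [array([294.8, 258.4]), array([391. , 263.2]), array([392.6, 213.4]), array([297.7, 208.8])] knob [381.2 231.1] foot [286.2 256.6] railends [[array([294.2, 220.2]), array([351.1, 223. ])], [array([294.4, 216.1]), array([351.2, 218.9])]]
```

View pics/sc6.png

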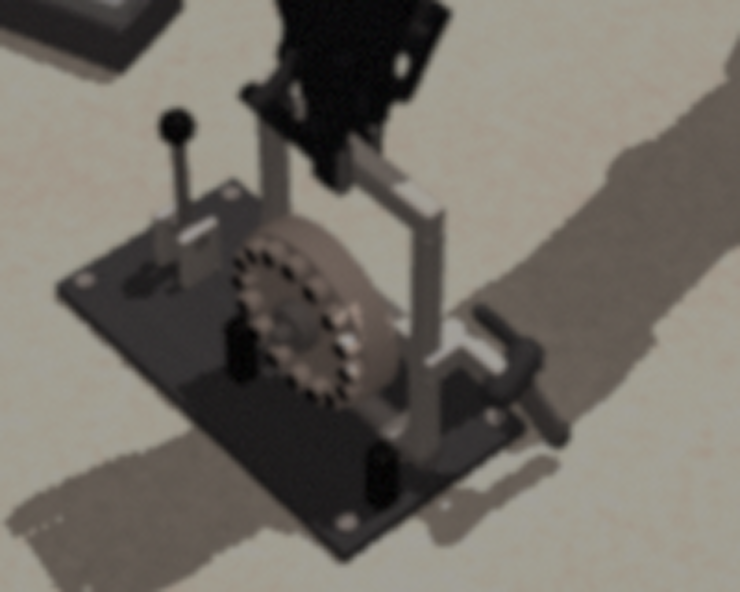

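View pics/tc6.png

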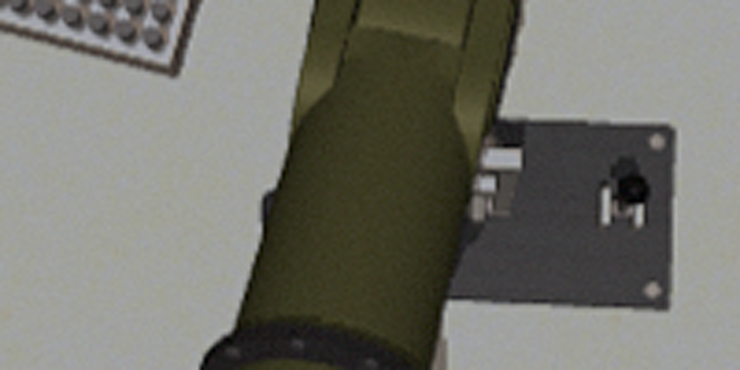

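The scene crop shows the frame upright in the grip, the lever straight up and the kickstand down. In the top view the rail end is at (351.1,222.7), against (351.1,223.0) predicted for zero tilt. The plate corners are where they started.

```bash
python3 - <<'E'
from station import ctrl,get_state,ticket
import cv2,numpy as np
a=cv2.imread("pics/top0.png").astype(int);b=cv2.imread("pics/top6.png").astype(int)
for n,(u,v) in dict(rack=(234,178),tip=(462,274),jar=(182,307)).items(): print(n,np.abs(a-b)[v-22:v+22,u-32:u+32].mean().round(1))
s=get_state();print(s["time"],s["contact_force"],s["width"])
ticket.close_job()
E
```

```text
rack 9.6
tip 10.3
jar 30.8
23.1167 [-2.54164336 -0.87508147  9.71824778] 0.0125666338812277
the job is handed in; nothing more can be done
```

```bash
python3 -c "
import cv2,numpy as np
a=[cv2.resize(cv2.imread(f'pics/top{i}.png')[280:335,150:215],None,fx=5,fy=5) for i in(0,6)];cv2.imwrite('pics/jar.png',np.hstack(a))"
```

```text
(no output)
```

View pics/jar.png

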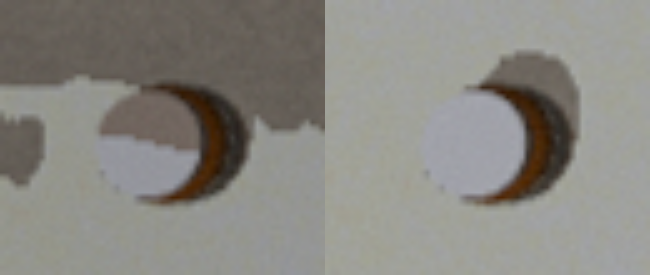

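The job is done and handed in at about 23 s, with the arm still holding the frame upright by its top rail.

- **Brake lever:** I set it upright by centring the knob between the jaws. Both cameras put it within about 0.02 rad of straight up.
- **Kickstand:** I pushed it down with shut fingers until it snapped over. The foot sits within 2 px of its predicted lower-stop position in both views.
- **Frame:** I gripped the top rail at 60 N (opening about 13 mm) and brought it along its arc to upright.
    - **Top view:** it matches zero tilt to within a pixel.
    - **Scene view:** it disagreed slightly, reading about 0.015 to 0.03 rad of lean towards the rests. The plate corners in that view are off by a pixel or two the same way, so I think most of that is calibration and reading error.
- **Foot plate and bystanders:** The plate corners are where they started. The picture difference at the jar was larger than at the rack and tip box. That came from the arm's shadow moving off it, and a closer look, taken after handing in, shows the jar in place. I did not look as closely at the rack and tip box.
- **Forces:** At the end the wrist felt a steady 10 N or so, the hand pressing slightly down on the rail. That is well within limits.

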